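Hold a weld-on hinge half home in the corner of its tack-weld jig

ROBOT

A 6-joint arm with a two-finger parallel gripper is mounted at the origin on the work surface. World frame = base frame: x ahead of the robot, y to its left, z up, the work surface at z = 0. Lengths are in m, angles in rad, forces in N, time in s.
With the tool pointing down it reaches from about 0.25 to 0.775 m from the base axis. Payload 4 kg.
Tool frame: the origin (TCP) lies midway between the tips of the shut fingers; the grasp point (between the pads) lies 19 mm behind it (robot.pinch_z is the distance from the TCP to the grasp point, in m); x points along the fingers, y is the direction in which the jaws open and shut, and the axes are right-handed (so a half turn about x gives the same grasp; the last joint's range is limited). The gripper opens to 94 mm and grips with 3 to 60 N. Pads are 16 mm wide; open, the fingers measure 119 mm over their backs; the gripper's body (75 mm by 177 mm) begins 78 mm behind the grasp point.
Start: joints at [-1.245, 0.087, 1.371, -0, 1.684, -0.103], TCP at [0.229, -0.5, 0.206] pointing down, gripper open.
Joint ranges: [-3.1, 3.1], [-0.76, 2.03], [0.27, 2.55], [-1.08, 4.22], [0.17, 2.65], [-2.57, 2.57]. Speed limits (rad/s): [2.79, 2.79, 3.14, 3.14, 3.14, 3.14].

INTERFACE

Orientations are given as [roll, pitch, yaw] about the fixed x, y, z axes, in that order (R = Rz(yaw) Ry(pitch) Rx(roll)).
In Python, from bench import robot, imaging gives the robot as it stands. The module is installed in compiled form; this text tells all that it offers.
- The arm moves only by the tool drive_tool, never from a script. Its argument "commands" is a list that holds one entry, the list of rows, each a list of 4 numbers: the shift along the tool's x, y, z as a fraction of full scale, then the turn about the tool's x as a fraction of full scale. A call has 1 to 20 rows; each row shifts and turns the commanded pose from where the row before left it, along the tool's axes as they then stand; what a row does not reach is not made up. Full scale, the value 1, is 0.25 m for a shift and 360 degrees for a turn. A row lasts 1/10 s, in which the tool goes at most 50 mm and 8.59 degrees, less where a joint would pass 70% of its speed; a pose out of reach is approached as far as the arm can. A call with a number of a shift or a turn outside -1 to 1 is refused whole. A call with a gripper value outside its range is refused whole. "grip" is the opening, from 0 (shut) to 1 (fully open), set as the call begins (left out, the last holds). The fingers move at their own pace and stop on an object; the grip force is fixed at half the most. Time passes only in rows, so rows that do not move let the fingers close. It gives the time, the measured TCP pose, the force and the opening at its end, in the units of the state.
- robot.get_obs(): the state, without advancing time (a new reading comes with each control period).
- imaging.snapshot(name): name is "scene" or "top" or "wrist"; returns a dict with "pixels" (420x560x3 uint8, red, green, blue), "z_map" (420x560 float32, m along the optical axis (not along the pixel's ray), 0 where there is no reading), "mtx" (3x3 intrinsics, pixels), "k1" (the pictures are not rectified: a ray, as slopes to the right and down, at radius r is drawn at 1 + k1 r^2 times it, then the intrinsics apply), "extrinsics" (4x4, takes a point from world to camera coordinates). Camera axes: x right, y up, looking along -z (the intrinsics and any distortion apply to the point x, -y, -z); pixel columns grow to the right and rows downward; lengths in m; the calibration is good to about 2 mm. A picture is of the moment at which its call begins.
- robot.close_job(): hands the job in, once; it reports no verdict.
The state is a dict: "time": time; "joint_positions": joint angles; "qvel": joint speeds; "joint_torque": joint torques, N m; "tool_pos": TCP position; "ee_rot": TCP orientation; "wrist_force": force on the tool from outside, world axes, zero at the start; "wrist_torque": the same for the moment, N m; "width": finger opening in m.
Only numpy, scipy, OpenCV 4.12 (cv2) and the standard library are available. Lean on these libraries where they do the work, as an engineer would, in place of code of your own. Each camera call takes 0.05 s, during which the arm holds its last target.

TASK

Set the single-lug hinge half pad down on the primed plate in the weld jig, turned so that its lug is on the edge facing the index pin, and push it fully home into the corner so that it bears firmly on both fences at once and lies flat on the plate. Do not let go: your program finishes while the robot is still holding the hinge pressed into the corner, ready to be tacked. Leave the other hinge half, the hammer and the can where they are.

Things in the scene. Friction and masses are not known exactly. Their poses are not given: they have to be found in the camera images.
- hinge_lug (a point): The part to set: hinge half with ONE lug, bare steel, 0.3 to 0.5 kg, lying pad down on the bench. Lug: upright, 30 mm wide (x), 16 mm thick (y), flat-sided to 46 mm and round-topped at 54 mm above the pad's underside; grip it across its 16 mm. Point: lug centre, 34 mm above the pad's underside, 17 mm from the pad's middle towards its +y edge. z up.
- hinge_pad (a point): The same hinge half's flat pad: 64 mm (x) by 50 mm (y) by 10 mm thick. The lug stands at the middle of its +y long edge, outer face flush with that edge. Point: centre of the pad's underside; same axes as hinge_lug. Home in the jig, the long edge away from the lug lies on one fence and a short edge on the other.
- jig_corner (a point): Inner corner of the weld jig, fixed to the bench: where the inner faces of the two fences would meet (they stop 8 mm short of it), on the top of the primed grey plate, 15 mm above the bench. x runs along fence A, y along fence B, z up. The primed plate (3 mm thick) covers x and y from 0 to 100 mm; the hinge goes on it, in the corner.
- jig: The jig's dark steel base plate, 12 mm thick, from -20 to 160 mm in the jig's x and y; origin on the bench under the inner corner, axes as jig_corner. On its free corner a toggle clamp, under 60 mm above the bench, holds the primed plate: spindle at x = y = 86 mm, handle pointing outwards to x = y = 172 mm.
- fence_a: Fence A: fixed steel bar along the jig's x axis, x from 8 to 110 mm, 12 mm thick, top 34 mm above the bench. Its inner face is the plane y = 0 of the jig. Origin on the bench under the inner corner, axes as jig_corner.
- fence_b: Fence B: the same bar along the jig's y axis, y from 8 to 110 mm; its inner face is the plane x = 0 of the jig. Origin and axes as fence A.
- index_pin: Index pin: fixed steel pin with a round head 20 mm across, standing 28 mm up from the base plate. It sits in one of two holes, at jig (x, y) = (32, 125) or (125, 32) mm, and shows on which open side of the hinge the lug must be; the other hole has a flush round plug. Origin at its foot.
- mate_lug (a point): Bystander: the mating hinge half, the same pad but with TWO lugs 12 mm wide near the ends of one long edge, 54 mm high. Either half may be the one nearer to the robot. Point midway between the lugs, 34 mm above the bench.
- hammer_grip (a point): Bystander: hammer about 280 mm long lying on the bench beyond the jig. Point on its handle.
- can: Bystander: closed metal can 66 mm across and 170 mm tall, standing to the right of the jig. Origin at the centre of its foot.
Things that resemble listed ones, but are neither listed nor needed, are in the scene too. Leave any red or yellow look-alike of the part that bears hinge_lug alone.

How it is judged:
At the end, for the whole second after the job is handed in: Through the last second the fingers hold the hinge half still, over 2 N on each fence, within 2.5 mm of home in the corner, square to the fences and level within 0.04 rad, flat on the primed plate within 2.5 mm, its lug on the edge facing the index pin; bystanders within 20 mm of their starts (((y of index_pin in the frame of jig_corner above 0.08 m and x of hinge_lug in the frame of jig_corner between 0.0295 and 0.0345 m and y of hinge_lug in the frame of jig_corner between 0.0395 and 0.0445 m and angle between the x axis of hinge_lug and the x axis of jig_corner, either way round below 0.04 rad) or (x of index_pin in the frame of jig_corner above 0.08 m and y of hinge_lug in the frame of jig_corner between 0.0295 and 0.0345 m and x of hinge_lug in the frame of jig_corner between 0.0395 and 0.0445 m and angle between the x axis of hinge_lug and the y axis of jig_corner, either way round below 0.04 rad)) and z of hinge_lug in the frame of jig_corner between 0.0315 and 0.0365 m and angle between hinge_lug's own z axis and vertical below 0.04 rad and contact force between hinge and fence_a above 2 N and contact force between hinge and fence_b above 2 N and contact force between the fingers and hinge above 2 N and linear speed of hinge below 0.01 m/s); the arm keeps its last pose, push and grip.
It fails at once if the other hinge half is moved more than 20 mm (distance of mate_lug from where it was at the start of the episode above 0.02 m).
It fails at once if the hammer is moved more than 20 mm (distance of hammer_grip from where it was at the start of the episode above 0.02 m).
It fails at once if the can is moved more than 20 mm (distance of can from where it was at the start of the episode above 0.02 m).
It also fails if it takes over 54 s, if anything falls off the work surface, if the arm or the gripper's body presses on something with over 40 N, if the wrist force passes 120 N, or if a joint passes its speed limit or range.

## Working session

There is one attempt and no reset: what is moved stays moved. The work goes in short steps, Python scripts to look and compute and a tool call to move; the robot and the scene stay as the last step left them, time stands still between calls to the robot, and variables do not carry over. Pictures are saved under pics/ and viewed, and the job is handed in when it is done.

Besides the shell and the picture viewer there is one more tool, called as name([rows], argument=value, ...), one row to a line, values as JSON. drive_tool: Moves the arm, as the interface text tells. Shift numbers are shares of 0.25 m and turn numbers shares of 360 degrees, none past 1 either way. Its arguments: {"type":"object","properties":{"commands":{"type":"array","items":{"type":"array","items":{"type":"array","items":{"type":"number","minimum":-1,"maximum":1}}}},"grip":{"type":"number"}},"required":["commands"]}

```bash
mkdir -p pics; ls
python3 - <<'E'
from bench import robot, imaging
import cv2, numpy as np
o=robot.get_obs()
for k,v in o.items(): print(k,np.round(v,4))
for n in ["scene","top","wrist"]:
    s=imaging.snapshot(n)
    cv2.imwrite(f"pics/{n}0.png",s["pixels"][:,:,::-1])
    np.savez(f"pics/{n}0.npz",**s)
    print(n,s["mtx"].tolist(),s["k1"],np.round(s["extrinsics"],4).tolist())
E
```

```text
pics
time 0.0
joint_positions [-1.2451  0.0879  1.3722 -0.      1.6836 -0.1031]
qvel [ 0.0006 -0.0024 -0.0022 -0.0009 -0.001  -0.0008]
joint_torque [ 6.00000e-04 -3.40177e+01 -3.02431e+01  7.18000e-02  3.29000e-02
 -2.00000e-04]
tool_pos [ 0.2285 -0.4997  0.2043]
ee_rot [-1.6602  1.5686  1.9102]
wrist_force [ 0.0825  0.5994 -0.1129]
wrist_torque [-0.0072 -0.039  -0.0171]
width 0.0939
scene [[521.2903590417596, 0.0, 299.9188396716548], [0.0, 521.2903590417596, 202.23867937430427], [0.0, 0.0, 1.0]] -0.029571525101229967 [[0.1411, 0.9898, 0.0194, 0.034], [-0.667, 0.0806, 0.7407, 0.3638], [0.7316, -0.1175, 0.6715, -1.9393], [0.0, 0.0, 0.0, 1.0]]
top [[505.81695497099435, 0.0, 279.25730669829096], [0.0, 505.81695497099435, 210.74637759954027], [0.0, 0.0, 1.0]] -0.13787862053264047 [[-0.025, -0.9996, 0.0136, -0.1058], [0.9884, -0.0227, 0.15, -0.5769], [-0.1497, 0.0172, 0.9886, -1.0502], [0.0, 0.0, 0.0, 1.0]]
wrist [[314.3569354424168, 0.0, 281.03420972872453], [0.0, 314.3569354424168, 208.55111047661396], [0.0, 0.0, 1.0]] -0.07109822456358988 [[0.4161, -0.9093, -0.0011, -0.55], [0.8739, 0.4002, -0.2761, 0.0287], [0.2515, 0.1139, 0.9611, -0.3913], [0.0, 0.0, 0.0, 1.0]]
```

View pics/scene0.png

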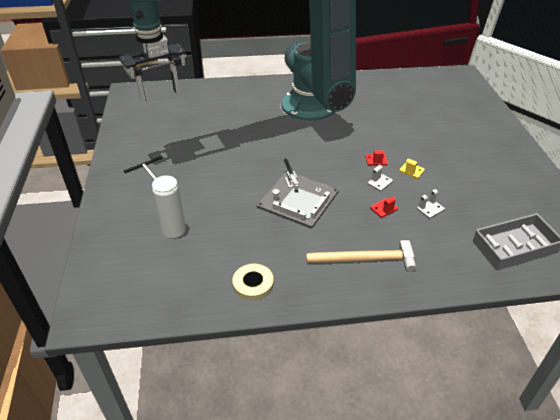

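View pics/top0.png

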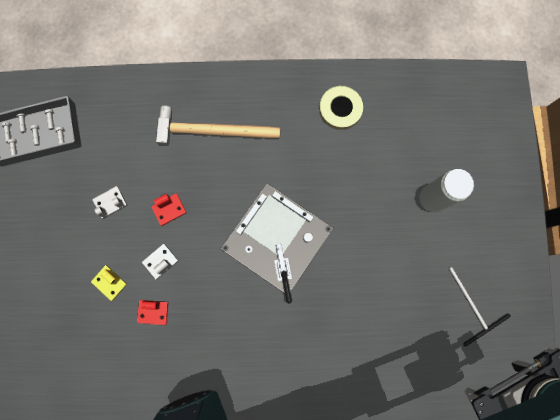

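View pics/wrist0.png

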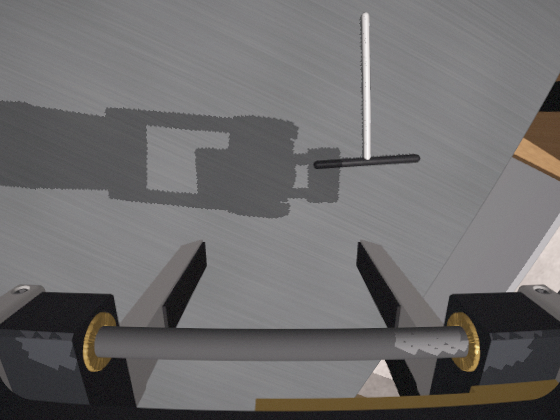

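```bash
cat > h.py <<'E'
import numpy as np, cv2
from bench import robot, imaging
def load(f): return dict(np.load(f))
def world(s,u,v,z=None):
    """pixel->world; if z None use z_map, else intersect plane z"""
    K=s["mtx"];k1=float(s["k1"]);E=s["extrinsics"]
    xd=np.array([(u-K[0,2])/K[0,0],(v-K[1,2])/K[1,1]])
    x=xd.copy()
    for _ in range(30): x=xd/(1+k1*(x@x))
    d=np.array([x[0],-x[1],-1.0])
    R=E[:3,:3];t=E[:3,3];c=-R.T@t;dw=R.T@d
    if z is None: lam=float(s["z_map"][int(round(v)),int(round(u))])
    else: lam=(z-c[2])/dw[2]
    return c+lam*dw
def pix(s,p):
    K=s["mtx"];E=s["extrinsics"];q=E[:3,:3]@np.asarray(p)+E[:3,3]
    a=np.array([q[0]/-q[2],-q[1]/-q[2]]);a=a*(1+float(s["k1"])*(a@a))
    return K[0,0]*a[0]+K[0,2],K[1,1]*a[1]+K[1,2]
def cloud(s):
    K=s["mtx"];E=s["extrinsics"];h,w=s["z_map"].shape
    u,v=np.meshgrid(np.arange(w,dtype=float),np.arange(h,dtype=float))
    xd=np.stack([(u-K[0,2])/K[0,0],(v-K[1,2])/K[1,1]],-1);x=xd.copy()
    for _ in range(30): x=xd/(1+float(s["k1"])*(x**2).sum(-1,keepdims=True))
    d=np.stack([x[...,0],-x[...,1],-np.ones((h,w))],-1)*s["z_map"][...,None]
    return (d-E[:3,3])@E[:3,:3]
E
python3 - <<'E'
from h import *
s=load("pics/top0.npz");im=s["pixels"][:,:,::-1]
cv2.imwrite("pics/z1.png",cv2.resize(im[170:340,80:200],None,fx=5,fy=5,interpolation=cv2.INTER_CUBIC)[:600*2:1][:850][::1] if 0 else cv2.resize(im[180:300,80:200],None,fx=5,fy=5,interpolation=cv2.INTER_CUBIC))
cv2.imwrite("pics/z2.png",cv2.resize(im[180:310,210:340],(598,598),interpolation=cv2.INTER_CUBIC))
s=load("pics/scene0.npz");im=s["pixels"][:,:,::-1]
cv2.imwrite("pics/z3.png",cv2.resize(im[140:240,250:450],None,fx=4,fy=4,interpolation=cv2.INTER_CUBIC))
E
```

```text
(no output)
```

View pics/z1.png

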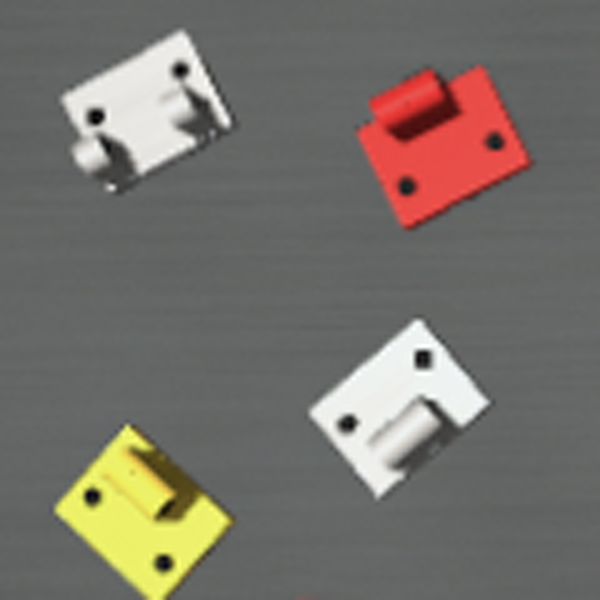

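View pics/z2.png

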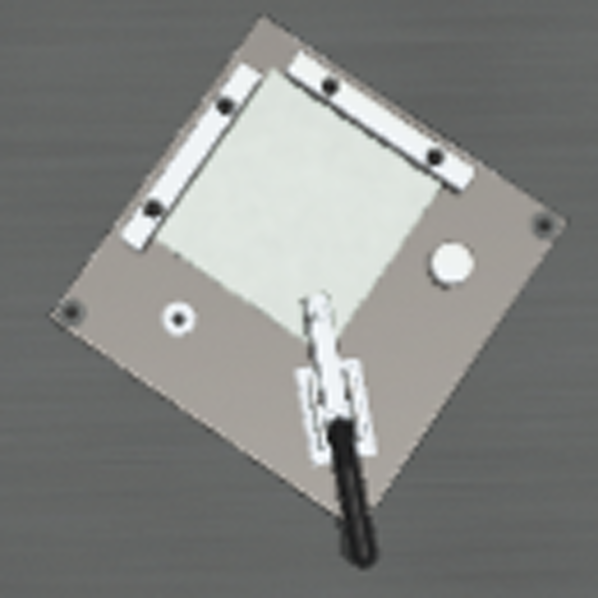

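View pics/z3.png

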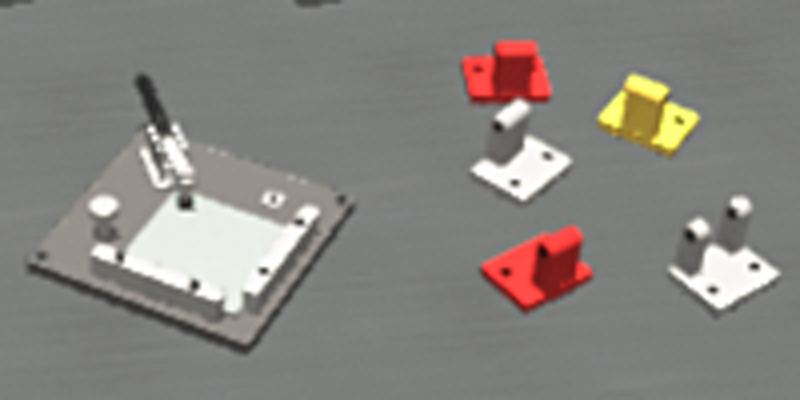

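```bash
cat > fit.py <<'E'
from h import *
from scipy.optimize import least_squares
def fit(obs,p0):
    # obs: list of (snap, u,v,local xyz)
    def f(p):
        c,s_=np.cos(p[2]),np.sin(p[2]);r=[]
        for s,u,v,l in obs:
            w=[p[0]+c*l[0]-s_*l[1],p[1]+s_*l[0]+c*l[1],l[2]]
            a,b=pix(s,w);r+=[a-u,b-v]
        return r
    q=least_squares(f,p0,loss="soft_l1");return q.x,np.array(f(q.x)).reshape(-1,2)
E
python3 - <<'E'
from fit import *
T=load("pics/top0.npz");S=load("pics/scene0.npz")
z2=lambda x,y:((x+.5)/4.6-.5+210,(y+.5)/4.6-.5+180)
z1=lambda x,y:((x+.5)/5-.5+80,(y+.5)/5-.5+180)
z3=lambda x,y:((x+.5)/4-.5+250,(y+.5)/4-.5+140)
J=[((265,15),(-20,-20,12)),((50,316),(160,-20,12)),((567,222),(-20,160,12)),((450,264),(32,125,40)),((178,319),(125,32,12)),
((243,63),(8,-12,34)),((263,77),(8,0,34)),((122,237),(110,-12,34)),((143,250),(110,0,34)),((301,51),(-12,8,34)),((286,71),(0,8,34)),((475,172),(-12,110,34)),((462,192),(0,110,34))]
JS=[((246,350),(-20,-20,12)),((355,205),(160,-20,12)),((28,265),(-20,160,12)),((102,207),(32,125,40)),((272,200),(125,32,12))]
ot=[(T,*z2(*a),np.array(l)/1000) for a,l in J]; os_=[(S,*z3(*a),np.array(l)/1000) for a,l in JS]
for o in (ot,os_,ot+os_):
    p,r=fit(o,[0.6,0.0,2.3]);print("jig",p.round(4),np.abs(r).max(0).round(2),r.round(1).tolist() if o is ot else "")
H=[((418,318),(-32,-25,10)),((308,411),(32,-25,10)),((379,498),(32,25,10)),((491,402),(-32,25,10))]
p,r=fit([(T,*z1(*a),np.array(l)/1000) for a,l in H],[0.5,0.2,2.3]);print("hinge",p.round(4),r.round(2).tolist())
c=cloud(T)
for n,(x,y) in dict(lugtop=(412,430),pad=(380,400)).items():
    u,v=z1(x,y);print(n,c[int(v),int(u)].round(4))
for n,(x,y) in dict(plate=(300,200),base=(110,330),fA=(190,160),pin=(450,264)).items():
    u,v=z2(x,y);print(n,c[int(v),int(u)].round(4))
# cloud-based lug top
m=(np.hypot(c[...,0]-p[0],c[...,1]-p[1])<.05)&(c[...,2]>.035);print("lug pts",m.sum(),c[m].mean(0).round(4),c[m][:,2].max().round(4))
m=(np.hypot(c[...,0]-p[0],c[...,1]-p[1])<.05)&(c[...,2]>.006)&(c[...,2]<.02)
print("pad z",np.median(c[m][:,2]))
E
```

```text
jig [ 0.6154 -0.0981  2.5123] [0.72 0.3 ] [[-0.5, -0.1], [-0.3, 0.2], [0.4, 0.2], [0.6, 0.1], [0.2, -0.0], [-0.1, -0.3], [0.0, -0.3], [-0.7, -0.2], [-0.7, 0.2], [-0.0, 0.1], [0.1, 0.1], [0.6, -0.1], [0.3, 0.1]]
jig [ 0.622  -0.0999  2.5113] [0.83 1.37] 
jig [ 0.6157 -0.0982  2.5134] [0.66 2.44] 
hinge [0.473  0.1477 2.2652] [[0.08, -0.13], [0.1, 0.11], [0.07, -0.1], [-0.26, 0.12]]
lugtop [0.4618 0.1316 0.0571]
pad [0.4776 0.1572 0.0114]
plate [ 0.5513 -0.1078  0.016 ]
base [ 0.4918 -0.016   0.0109]
fA [ 0.57   -0.0559  0.0341]
pin [ 0.5156 -0.1778  0.0458]
lug pts 128 [0.4589 0.1353 0.0509] 0.0596
pad z 0.01023740305014664
```

```bash
cat > plan.py <<'E'
from h import *
from scipy.spatial.transform import Rotation as Ro
def plan(tgt,yang=None,cmd=None):
    o=robot.get_obs();R=Ro.from_euler("xyz",o["ee_rot"]).as_matrix()
    p=np.array(o["tool_pos"])
    d=R.T@(np.array(tgt)-p)
    a=np.arctan2(R[1,1],R[0,1])
    print("t",o["time"],"pos",p.round(4),"tool y ang",round(a,4),"x",R[:,0].round(3),"j",np.round(o["joint_positions"],3),"w",o["width"])
    print("F",np.round(o["wrist_force"],2),"T",np.round(o["wrist_torque"],3))
    print("shift frac x,y,z:",(d/0.25).round(4), "m",d.round(4))
    if yang is not None:
        for t in (yang,yang+np.pi):
            dd=(t-a+np.pi)%(2*np.pi)-np.pi
            print("turn frac (about tool x down => -)",round(-dd/2/np.pi,4),"deg",round(np.degrees(-dd),2))
E
python3 - <<'E'
from plan import *
plan([0.46,0.1368,0.2],2.2652+np.pi/2)
E
```

```text
t 0.15 pos [ 0.2285 -0.4998  0.2046] tool y ang -1.142 x [-0.001  0.002 -1.   ] j [-1.245  0.088  1.372 -0.     1.684 -0.103] w 0.09414372920215032
F [0.52 0.01 0.22] T [ 0.01  -0.014 -0.016]
shift frac x,y,z: [ 0.0217 -1.931  -1.9008] m [ 0.0054 -0.4828 -0.4752]
turn frac (about tool x down => -) 0.2077 deg 74.78
turn frac (about tool x down => -) -0.2923 deg -105.22
```

drive_tool([
  [[0,-0.1136,-0.1118,0],[0,-0.1136,-0.1118,0],[0,-0.1136,-0.1118,0],[0,-0.1136,-0.1118,0],[0,-0.1136,-0.1118,0],[0,-0.1136,-0.1118,0],[0,-0.1136,-0.1118,0],[0,-0.1136,-0.1118,0],[0,-0.1136,-0.1118,0],[0,-0.1136,-0.1118,0],[0,-0.1136,-0.1118,0],[0,-0.1136,-0.1118,0],[0,-0.1136,-0.1118,0],[0,-0.1136,-0.1118,0],[0,-0.1136,-0.1118,0],[0,-0.1136,-0.1118,0],[0,-0.1136,-0.1118,0]],
], grip=0.6)

```text
time: 1.85
tool_pos: [0.4601, 0.1381, 0.2052]
ee_rot: [0.528, 1.57, -2.185]
wrist_force: [0.3, 0.1, 0.2]
width: 0.0564
```

drive_tool([
  [[0,0,0,-0.0225],[0,0,0,-0.0225],[0,0,0,-0.0225],[0,0,0,-0.0225],[0,0,0,-0.0225],[0,0,0,-0.0225],[0,0,0,-0.0225],[0,0,0,-0.0225],[0,0,0,-0.0225],[0,0,0,-0.0225],[0,0,0,-0.0225],[0,0,0,-0.0225],[0,0,0,-0.0225],[0,0,0,0],[0,0,0,0]],
])

```text
time: 3.35
tool_pos: [0.4599, 0.1364, 0.2052]
ee_rot: [-1.951, 1.57, -2.829]
wrist_force: [-0.1, -0.7, 0.5]
width: 0.0566
```

Run:
```python
from plan import *
s=imaging.snapshot("wrist");np.savez("pics/w1.npz",**s);cv2.imwrite("pics/w1.png",s["pixels"][:,:,::-1])
plan([0.46,0.1368,0.08],2.2652+np.pi/2)
print(pix(s,[.4599,.1368,.054]))
```

```text
t 3.4 pos [0.46   0.1364 0.2053] tool y ang 0.6933 x [-0. -0. -1.] j [ 0.17  -0.07   1.529 -0.     1.682 -0.523] w 0.056493314114416666
F [-0.22 -0.17  0.63] T [-0.017 -0.097 -0.007]
shift frac x,y,z: [ 0.5011  0.0013 -0.0012] m [ 0.1253  0.0003 -0.0003]
turn frac (about tool x down => -) 0.4998 deg 179.94
turn frac (about tool x down => -) -0.0002 deg -0.06
(np.float64(281.4662947737218), np.float64(194.8168158705967))
```

View pics/w1.png

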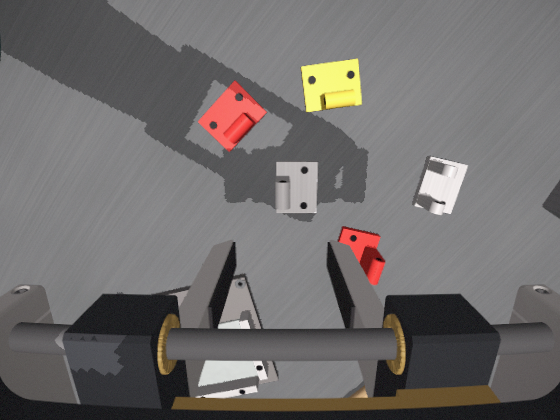

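Run:
```python
from plan import *
s=load("pics/w1.npz")
cv2.imwrite("pics/w1z.png",cv2.resize(s["pixels"][150:230,250:340,::-1],None,fx=7,fy=7,interpolation=cv2.INTER_CUBIC))
```

```text
(no output)
```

View pics/w1z.png

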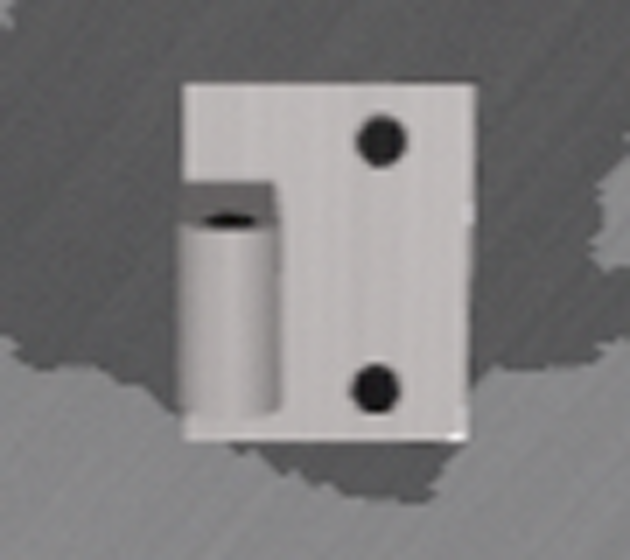

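Run:
```python
from plan import *; from fit import fit
s=load("pics/w1.npz")
z=lambda x,y:((x+.5)/7-.5+250,(y+.5)/7-.5+150)
H=[((182,83),(32,25,10)),((475,83),(32,-25,10)),((468,440),(-32,-25,10)),((182,440),(-32,25,10))]
p,r=fit([(s,*z(*a),np.array(l)/1000) for a,l in H],[0.473,0.148,2.26]);print(p.round(4),r.round(2).tolist())
l=p[:2]+.017*np.array([-np.sin(p[2]),np.cos(p[2])]);print("lug",l.round(4))
plan([*l,0.015],p[2]+np.pi/2)
```

```text
[0.4747 0.1472 2.2665] [[-0.06, -0.22], [0.1, -0.27], [-0.37, 0.22], [0.31, 0.31]]
lug [0.4617 0.1363]
t 3.4 pos [0.46   0.1364 0.2053] tool y ang 0.6933 x [-0. -0. -1.] j [ 0.17  -0.07   1.529 -0.     1.682 -0.523] w 0.056493314114416666
F [-0.22 -0.17  0.63] T [-0.017 -0.097 -0.007]
shift frac x,y,z: [0.7611 0.0051 0.0046] m [0.1903 0.0013 0.0012]
turn frac (about tool x down => -) 0.4996 deg 179.87
turn frac (about tool x down => -) -0.0004 deg -0.13
```

drive_tool([
  [[0.08,0.003,0.003,0],[0.08,0,0,0],[0.08,0,0,0],[0.08,0,0,0],[0.08,0,0,0],[0.08,0,0,0],[0.08,0,0,0],[0.08,0,0,0],[0.06,0,0,0],[0.03,0,0,0],[0.02,0,0,0],[0.004,0,0,0],[0,0,0,0]],
])

```text
time: 4.7
tool_pos: [0.4616, 0.1364, 0.0176]
ee_rot: [0.957, 1.57, 0.081]
wrist_force: [-0.4, -0.2, -0.8]
width: 0.0565
```

drive_tool([
  [[0,0,0,0],[0,0,0,0],[0,0,0,0],[0,0,0,0],[0,0,0,0],[0,0,0,0],[0,0,0,0],[0,0,0,0],[0,0,0,0]],
], grip=0)

```text
time: 5.6
tool_pos: [0.4614, 0.1364, 0.0171]
ee_rot: [1.23, 1.57, 0.355]
wrist_force: [0.8, 0.7, -0.7]
width: 0.0158
```

Run:
```python
from plan import *
s=imaging.snapshot("wrist");np.savez("pics/w2.npz",**s);cv2.imwrite("pics/w2.png",s["pixels"][:,:,::-1])
plan([0.4617,0.1363,0.1])
```

```text
t 5.65 pos [0.4614 0.1365 0.0171] tool y ang 0.6958 x [ 0.001  0.    -1.   ] j [ 0.17   0.054  1.793  0.     1.294 -0.526] w 0.016166457650303768
F [1.12 0.54 0.28] T [ 0.135 -0.297  0.008]
shift frac x,y,z: [-0.3317  0.0007  0.0013] m [-0.0829  0.0002  0.0003]
```

View pics/w2.png

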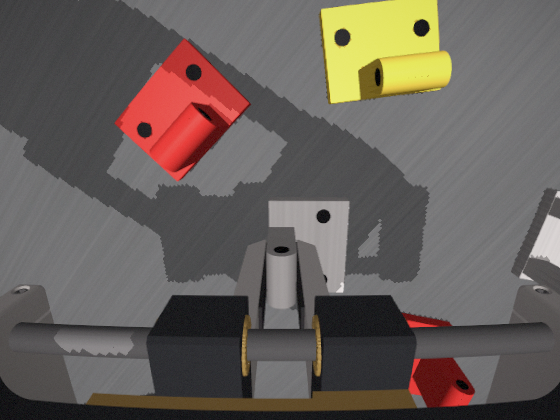

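drive_tool([
  [[-0.01,0,0,0],[-0.04,0,0,0],[-0.08,0,0,0],[-0.08,0,0,0],[-0.08,0,0,0],[-0.08,0,0,0],[-0.04,0,0,0],[0,0,0,-0.0195],[0,0,0,-0.0195],[0,0,0,0],[0,0,0,0]],
])

```text
time: 6.75
tool_pos: [0.4607, 0.1362, 0.119]
ee_rot: [-2.199, 1.57, -2.831]
wrist_force: [1.0, -0.7, -2.2]
width: 0.0162
```

Run:
```python
from plan import *
th=2.5123;c=np.array([.6154,-.0981]);R=np.array([[np.cos(th),-np.sin(th)],[np.sin(th),np.cos(th)]])
t=c+R@[.042,.052];print(t)
s=imaging.snapshot("wrist");np.savez("pics/w3.npz",**s);cv2.imwrite("pics/w3.png",s["pixels"][:,:,::-1])
plan([*t,.12],th+np.pi/2)
```

```text
[ 0.55083955 -0.11541902]
t 6.8 pos [0.4608 0.1362 0.119 ] tool y ang 0.9387 x [-0.001 -0.    -1.   ] j [ 0.169 -0.034  1.667 -0.     1.509 -0.769] w 0.01609721440495226
F [-0.06 -0.28 -2.83] T [ 0.014 -0.122  0.013]
shift frac x,y,z: [-0.0039 -0.5992  0.8854] m [-0.001  -0.1498  0.2213]
turn frac (about tool x down => -) 0.4996 deg 179.84
turn frac (about tool x down => -) -0.0004 deg -0.16
```

View pics/w3.png

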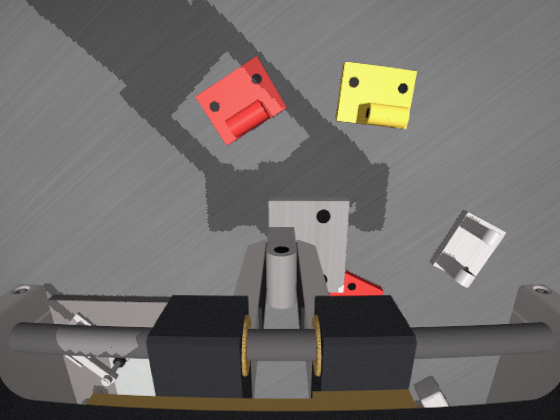

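Run:
```python
from plan import *; from fit import fit
for f,z0,tcp in (("w2",.010,(.4614,.1365)),("w3",.112,(.4608,.1362))):
    s=load(f"pics/{f}.npz")
    H=[((268.5,201),(32,25)),((349,201),(32,-25)),((344.5,292),(-32,-25))]
    p,r=fit([(s,*a,np.array([*l,z0*1000])/1000) for a,l in H],[0.473,0.148,2.3]);print(p.round(4),r.round(2).tolist())
    R=np.array([[np.cos(p[2]),-np.sin(p[2])],[np.sin(p[2]),np.cos(p[2])]])
    print("lug minus tcp in hinge axes", (R.T@(p[:2]-np.array(tcp))+[0,.017]).round(4))
```

```text
[0.475  0.147  2.2762] [[-0.43, 0.16], [0.6, -0.56], [-0.12, 0.48]]
lug minus tcp in hinge axes [-0.0008 -0.0002]
[0.4711 0.1496 2.5188] [[-0.48, 0.12], [0.6, -0.57], [-0.08, 0.57]]
lug minus tcp in hinge axes [-0.0006  0.0001]
```

drive_tool([
  [[0,-0.03,0.045,0],[0,-0.06,0.0885,0],[0,-0.06,0.0885,0],[0,-0.06,0.0885,0],[0,-0.06,0.0885,0],[0,-0.06,0.0885,0],[0,-0.06,0.0885,0],[0,-0.06,0.0885,0],[0,-0.06,0.0885,0],[0,-0.06,0.0885,0],[0,-0.03,0.044,0],[0,0,0,0],[0,0,0,0]],
])

```text
time: 8.1
tool_pos: [0.5512, -0.1149, 0.1192]
ee_rot: [2.947, 1.569, 2.316]
wrist_force: [-0.4, 0.5, -3.5]
width: 0.0157
```

Run:
```python
from plan import *
for n in ("wrist","top","scene"):
    s=imaging.snapshot(n);np.savez(f"pics/{n}4.npz",**s);cv2.imwrite(f"pics/{n}4.png",s["pixels"][:,:,::-1])
    if n=="top": cv2.imwrite("pics/top4z.png",cv2.resize(s["pixels"][170:320,200:360,::-1],None,fx=4,fy=4,interpolation=cv2.INTER_CUBIC))
plan([.5508,-.1154,.07],2.5123+np.pi/2)
```

```text
t 8.25 pos [ 0.5514 -0.1141  0.1195] tool y ang 0.9422 x [-0.  0. -1.] j [-0.305  0.148  1.474  0.     1.519 -1.247] w 0.01586707442129798
F [-0.7   0.11 -3.36] T [ 0.037 -0.087 -0.01 ]
shift frac x,y,z: [ 0.198  -0.0055  0.0012] m [ 0.0495 -0.0014  0.0003]
turn frac (about tool x down => -) -0.4999 deg -179.96
turn frac (about tool x down => -) 0.0001 deg 0.04
```

View pics/wrist4.png

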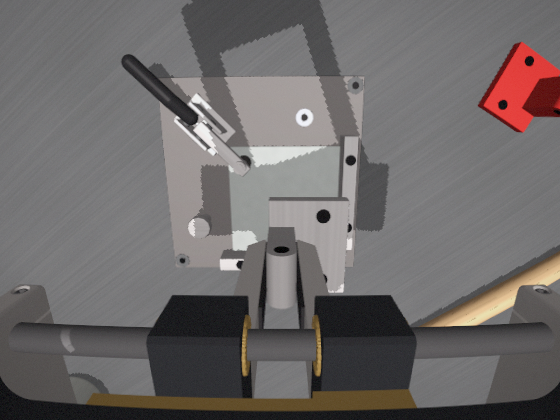

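View pics/top4z.png

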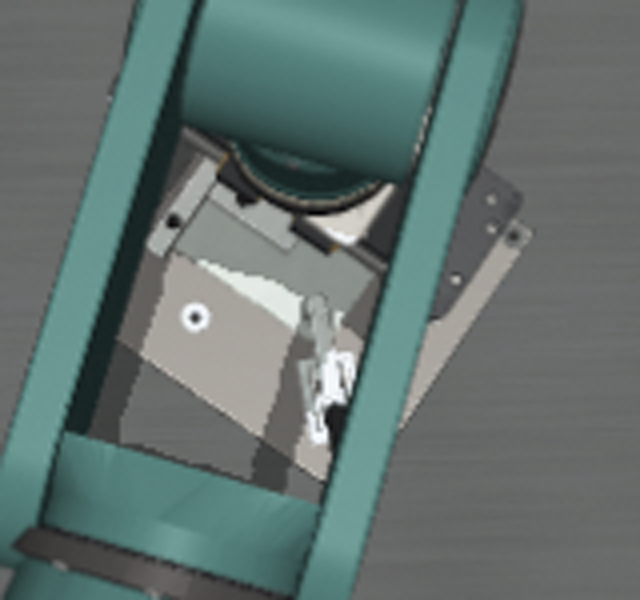

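View pics/scene4.png

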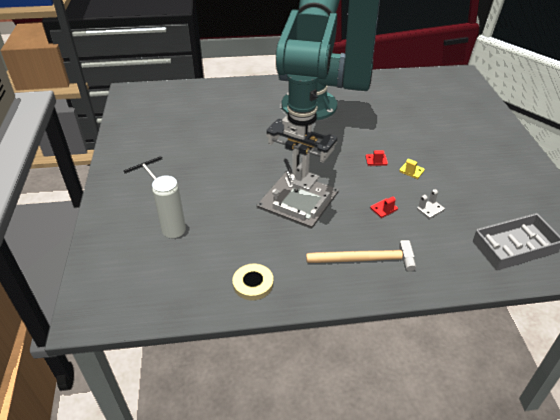

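Run:
```python
from plan import *
s=load("pics/wrist4.npz")
cv2.imwrite("pics/w4z.png",cv2.resize(s["pixels"][65:280,150:380,::-1],(690,645),interpolation=cv2.INTER_CUBIC)[:600])
cv2.imwrite("pics/w4y.png",cv2.resize(s["pixels"][185:285,250:380,::-1],None,fx=6,fy=6,interpolation=cv2.INTER_CUBIC))
```

```text
(no output)
```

View pics/w4z.png

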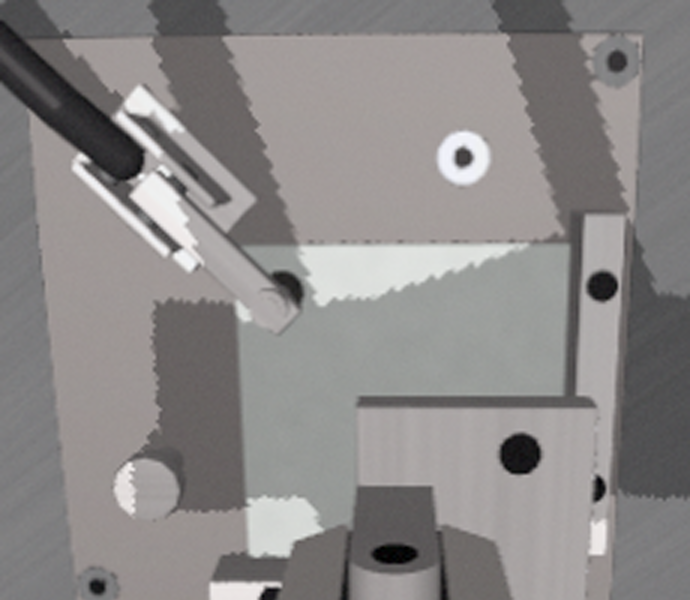

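View pics/w4y.png

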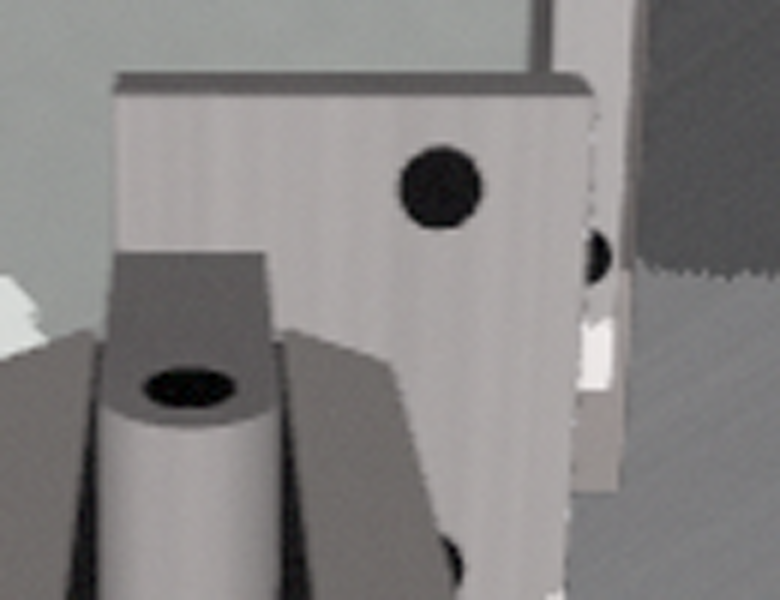

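Run:
```python
from plan import *; from fit import fit
s=load("pics/wrist4.npz")
z=lambda x,y:((x+.5)/3-.5+150,(y+.5)/3-.5+65)
y=lambda x,y:((x+.5)/6-.5+250,(y+.5)/6-.5+185)
J=[(z(642,34),(160,-20,12)),(z(463,158),(125,32,12)),(z(147,488),(32,125,40)),(z(627,212),(110,-12,34)),(z(583,212),(110,0,34)),(y(618,492),(-20,-20,12)),(y(612,390),(8,-12,34))]
p,r=fit([(s,*a,np.array(l)/1000) for a,l in J],[.6154,-.0981,2.5123]);print(p.round(4),r.round(2).tolist())
H=[(y(117,95),(32,25)),(y(592,95),(32,-25)),(y(560,595),(-32,-25))]
q,r=fit([(s,*a,np.array([*l,112.4])/1000) for a,l in H],[0.55,-.1,2.5]);print(q.round(4),r.round(2).tolist())
R=np.array([[np.cos(p[2]),-np.sin(p[2])],[np.sin(p[2]),np.cos(p[2])]])
print("pad in jig",(R.T@(q[:2]-p[:2])).round(4),"dth",q[2]-p[2])
for th,c in((2.5123,(.6154,-.0981)),(p[2],p[:2])):
  R=np.array([[np.cos(th),-np.sin(th)],[np.sin(th),np.cos(th)]])
  print("tcp in jig",(R.T@(np.array(robot.get_obs()["tool_pos"])[:2]-c)).round(4))
```

```text
[ 0.6169 -0.0983  2.5153] [[0.99, -0.75], [-0.29, -0.46], [-0.75, 0.47], [-0.18, 0.24], [0.05, 0.18], [0.45, 0.11], [-0.05, 0.28]]
[ 0.5609 -0.1017  2.5135] [[-1.75, -0.34], [0.79, -0.48], [0.3, 8.53]]
pad in jig [0.0434 0.0355] dth -0.0018021683079374462
tcp in jig [0.0423 0.0507]
tcp in jig [0.0438 0.0512]
```

drive_tool([
  [[0.03,0,0,0],[0.06,0,0,0],[0.06,0,0,0],[0.06,0,0,0],[0.06,0,0,0],[0.04,0,0,0],[0.02,0,0,0],[0,0,0,0],[0,0,0,0]],
])

```text
time: 9.15
tool_pos: [0.5522, -0.1155, 0.0375]
ee_rot: [0.264, 1.57, -0.366]
wrist_force: [0.6, 0.6, -2.8]
width: 0.016
```

Run:
```python
from plan import *
s=imaging.snapshot("wrist");np.savez("pics/w5.npz",**s)
cv2.imwrite("pics/w5z.png",cv2.resize(s["pixels"][65:330,150:420,::-1],None,fx=2.2,fy=2.2,interpolation=cv2.INTER_CUBIC))
plan([.5508,-.1154,.032],2.5135+np.pi/2)
```

```text
t 9.2 pos [ 0.5524 -0.1156  0.0379] tool y ang 0.9408 x [ 0.002 -0.001 -1.   ] j [-0.307  0.209  1.573 -0.     1.358 -1.247] w 0.015959365546798596
F [ 0.38 -0.54 -3.42] T [-0.069 -0.124 -0.003]
shift frac x,y,z: [ 0.0235 -0.0032 -0.0056] m [ 0.0059 -0.0008 -0.0014]
turn frac (about tool x down => -) 0.4997 deg 179.89
turn frac (about tool x down => -) -0.0003 deg -0.11
```

View pics/w5z.png

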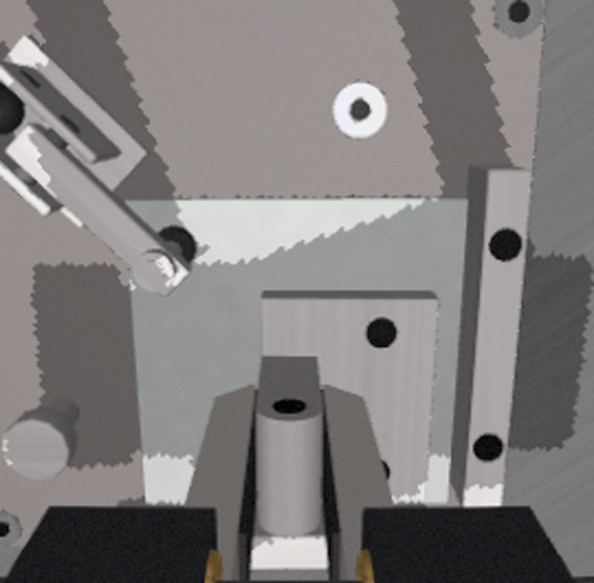

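drive_tool([
  [[0.006,0,0,0],[0.006,0,0,0],[0.004,0,0,0],[0.004,0,0,0],[0,0,0,0],[0,0,0,0]],
])

```text
time: 9.8
tool_pos: [0.5518, -0.1153, 0.0321]
ee_rot: [0.195, 1.57, -0.435]
wrist_force: [0.5, -0.3, -2.6]
width: 0.0156
```

drive_tool([
  [[0.004,0,0,0],[0.004,0,0,0],[0,0,0,0],[0,0,0,0]],
])

```text
time: 10.2
tool_pos: [0.5518, -0.1154, 0.0321]
ee_rot: [0.069, 1.57, -0.561]
wrist_force: [-5.0, 0.4, 7.0]
width: 0.0157
```

drive_tool([
  [[-0.003,0,0,0],[0,0.006,0,0],[0,0.006,0,0],[0,0.006,0,0],[0,0.006,0,0],[0,0,0,0],[0,0,0,0]],
])

```text
time: 10.9
tool_pos: [0.5557, -0.1122, 0.0321]
ee_rot: [-0.526, 1.567, -1.156]
wrist_force: [-2.8, -4.1, 5.3]
width: 0.0161
```

drive_tool([
  [[0,0,0.008,0],[0,0,0.008,0],[0,0,0.008,0],[0,0,0.008,0],[0,0,0,0],[0,0,0,0]],
])

```text
time: 11.5
tool_pos: [0.5614, -0.1141, 0.0321]
ee_rot: [2.509, 1.569, 1.88]
wrist_force: [-5.3, 1.6, 8.3]
width: 0.0159
```

```bash
cat >> plan.py <<'E'
def jig(c=(.6154,-.0981),th=2.5123):
    o=robot.get_obs()
    R=np.array([[np.cos(th),-np.sin(th)],[np.sin(th),np.cos(th)]])
    print("tcp in jig",(R.T@(np.array(o["tool_pos"])[:2]-c)).round(4),"F jig",(R.T@np.array(o["wrist_force"])[:2]).round(2),"Fz",round(o["wrist_force"][2],2))
E
python3 - <<'E'
from plan import *
jig();jig((.6169,-.0983),2.5153)
plan([.5508,-.1154,.032],2.5135+np.pi/2)
E
```

```text
tcp in jig [0.0343 0.0447] F jig [5.23 1.83] Fz 8.34
tcp in jig [0.0358 0.0453] F jig [5.23 1.82] Fz 8.34
t 11.5 pos [ 0.5614 -0.1141  0.0321] tool y ang 0.9412 x [-0.001  0.002 -1.   ] j [-0.3    0.234  1.555  0.002  1.353 -1.242] w 0.015866313718138934
F [-5.3   1.59  8.34] T [0.436 0.812 0.013]
shift frac x,y,z: [ 0.0003 -0.0292 -0.031 ] m [ 0.0001 -0.0073 -0.0077]
turn frac (about tool x down => -) 0.4998 deg 179.91
turn frac (about tool x down => -) -0.0002 deg -0.09
```

drive_tool([
  [[-0.003,0,0,0],[0,0.004,0,0],[0,0.004,0,0],[0,0.004,0,0],[0,0,0,0],[0,0,0,0]],
])

```text
time: 12.1
tool_pos: [0.5629, -0.1136, 0.0321]
ee_rot: [-1.506, 1.569, -2.136]
wrist_force: [-4.5, -1.4, 6.5]
width: 0.0154
```

Run:
```python
from plan import *
jig()
```

```text
tcp in jig [0.0333 0.0435] F jig [2.81 3.78] Fz 6.48
```

drive_tool([
  [[0,0.004,0,0],[0,0.004,0,0],[0,0,0,0],[0,0,0,0]],
])

```text
time: 12.5
tool_pos: [0.5649, -0.1123, 0.0321]
ee_rot: [-0.625, 1.568, -1.255]
wrist_force: [-4.5, -4.7, 4.2]
width: 0.016
```

Run:
```python
from plan import *
jig()
```

```text
tcp in jig [0.0325 0.0412] F jig [0.86 6.42] Fz 4.21
```

drive_tool([
  [[0,0,0.004,0],[0,0,0.004,0],[0,0,0,0],[0,0,0,0]],
])

```text
time: 12.9
tool_pos: [0.565, -0.1123, 0.0321]
ee_rot: [-2.548, 1.568, 3.105]
wrist_force: [-8.0, -1.1, 8.4]
width: 0.0157
```

Run:
```python
from plan import *
jig()
```

```text
tcp in jig [0.0324 0.0411] F jig [5.78 5.57] Fz 8.4
```

drive_tool([
  [[0,0.004,0.004,0],[0,0,0,0],[0,0,0,0]],
])

```text
time: 13.2
tool_pos: [0.5654, -0.1124, 0.0322]
ee_rot: [-2.408, 1.566, -3.038]
wrist_force: [-10.4, -1.7, 10.1]
width: 0.0159
```

Run:
```python
from plan import *
jig()
```

```text
tcp in jig [0.032 0.041] F jig [7.45 7.5 ] Fz 10.09
```

drive_tool([
  [[0,0.004,0.004,0],[0,0,0,0],[0,0,0,0]],
])

```text
time: 13.5
tool_pos: [0.5655, -0.1123, 0.0322]
ee_rot: [-2.405, 1.563, -3.035]
wrist_force: [-13.0, -2.1, 13.2]
width: 0.016
```

Run:
```python
from plan import *
s=imaging.snapshot("wrist");np.savez("pics/w6.npz",**s)
cv2.imwrite("pics/w6z.png",cv2.resize(s["pixels"][65:330,150:420,::-1],None,fx=2.2,fy=2.2,interpolation=cv2.INTER_CUBIC))
jig()
plan([.5508,-.1154,.032],2.5135+np.pi/2)
```

```text
tcp in jig [0.032  0.0409] F jig [10.03  9.77] Fz 12.15
t 13.55 pos [ 0.5655 -0.1124  0.0322] tool y ang 0.9412 x [-0.008 -0.001 -1.   ] j [-0.293  0.247  1.539 -0.003  1.363 -1.233] w 0.015969662990287577
F [-13.85  -2.    12.15] T [-0.32   2.133  0.2  ]
shift frac x,y,z: [ 0.0014 -0.0444 -0.0403] m [ 0.0003 -0.0111 -0.0101]
turn frac (about tool x down => -) 0.4998 deg 179.91
turn frac (about tool x down => -) -0.0002 deg -0.09
```

View pics/w6z.png

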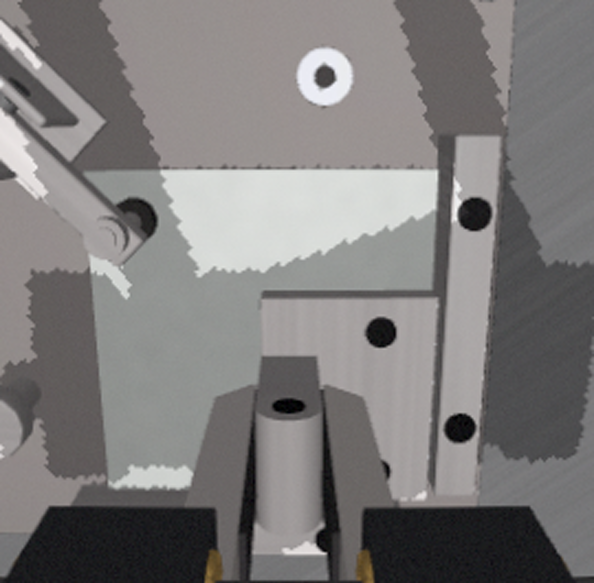

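drive_tool([
  [[-0.006,0,0,0],[0,0,0,0],[0,0,0,0]],
])

```text
time: 13.85
tool_pos: [0.5655, -0.1124, 0.0323]
ee_rot: [-2.416, 1.563, -3.046]
wrist_force: [-10.6, -2.4, 7.1]
width: 0.0156
```

Run:
```python
from plan import *
jig()
```

```text
tcp in jig [0.0319 0.0409] F jig [7.1 8.2] Fz 7.1
```

drive_tool([
  [[-0.002,0,0.006,0],[0,0,0,0],[0,0,0,0]],
])

```text
time: 14.15
tool_pos: [0.5657, -0.1125, 0.0324]
ee_rot: [-2.582, 1.56, 3.072]
wrist_force: [-13.0, -2.2, 8.0]
width: 0.0157
```

Run:
```python
from plan import *
jig()
plan([.5508,-.1154,.032],2.5135+np.pi/2)
```

```text
tcp in jig [0.0316 0.0409] F jig [9.25 9.46] Fz 7.95
t 14.15 pos [ 0.5657 -0.1125  0.0324] tool y ang 0.9414 x [-0.011  0.001 -1.   ] j [-0.293  0.249  1.536 -0.002  1.367 -1.234] w 0.01567724544914829
F [-13.05  -2.2    7.95] T [-0.12   2.076  0.252]
shift frac x,y,z: [ 0.0023 -0.0445 -0.0416] m [ 0.0006 -0.0111 -0.0104]
turn frac (about tool x down => -) 0.4998 deg 179.93
turn frac (about tool x down => -) -0.0002 deg -0.07
```

drive_tool([
  [[-0.006,-0.008,0.004,0],[0,0,0,0],[0,0,0,0]],
])

```text
time: 14.45
tool_pos: [0.5667, -0.1133, 0.0326]
ee_rot: [-2.934, 1.562, 2.72]
wrist_force: [-6.1, 0.5, 1.0]
width: 0.0154
```

Run:
```python
from plan import *
jig()
plan([.5508,-.1154,.032],2.5135+np.pi/2)
for n in ("top","scene"):
    s=imaging.snapshot(n);np.savez(f"pics/{n}7.npz",**s)
    i=s["pixels"][:,:,::-1]
    i=i[170:320,200:360] if n=="top" else i[130:240,240:360]
    cv2.imwrite(f"pics/{n}7.png",cv2.resize(i,None,fx=4,fy=4,interpolation=cv2.INTER_CUBIC))
```

```text
tcp in jig [0.0304 0.041 ] F jig [5.29 3.19] Fz 1.03
t 14.45 pos [ 0.5667 -0.1133  0.0326] tool y ang 0.9413 x [-0.008  0.004 -1.   ] j [-2.960e-01  2.500e-01  1.535e+00  1.000e-03  1.365e+00 -1.238e+00] w 0.015418498169353667
F [-6.15  0.53  1.03] T [0.173 1.072 0.165]
shift frac x,y,z: [ 0.0028 -0.0442 -0.0464] m [ 0.0007 -0.011  -0.0116]
turn frac (about tool x down => -) 0.4998 deg 179.92
turn frac (about tool x down => -) -0.0002 deg -0.08
```

View pics/top7.png

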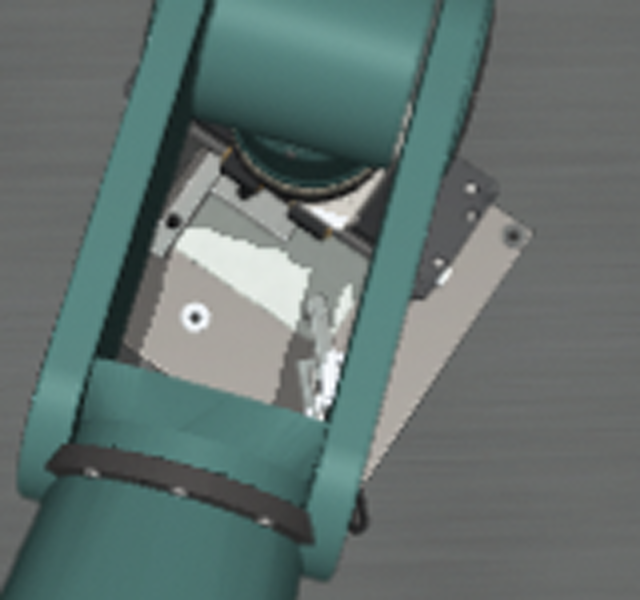

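View pics/scene7.png

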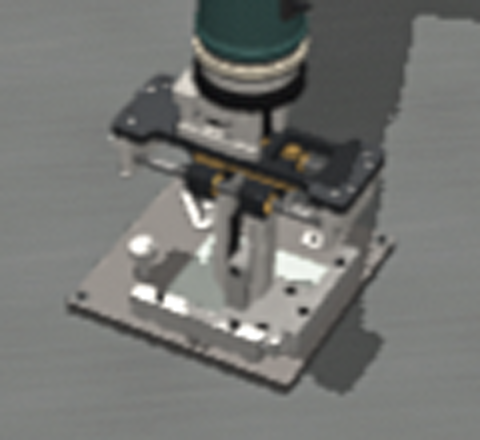

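drive_tool([
  [[0,0,0.004,0],[0,0,0.004,0],[0,0,0,0],[0,0,0,0]],
])

```text
time: 14.95
tool_pos: [0.5668, -0.1133, 0.0325]
ee_rot: [-2.961, 1.558, 2.693]
wrist_force: [-10.7, 2.5, 3.6]
width: 0.016
```

Run:
```python
from plan import *
jig()
```

```text
tcp in jig [0.0303 0.0409] F jig [10.09  4.26] Fz 3.59
```

drive_tool([
  [[0,0,0.004,0],[0,0,0.004,0],[0,0,0,0],[0,0,0,0]],
])

```text
time: 15.35
tool_pos: [0.5668, -0.1134, 0.0326]
ee_rot: [-2.985, 1.554, 2.669]
wrist_force: [-14.4, 5.7, 7.0]
width: 0.0161
```

Run:
```python
from plan import *
jig()
plan([.5508,-.1154,.032],2.5135+np.pi/2)
```

```text
tcp in jig [0.0302 0.041 ] F jig [15.    3.83] Fz 7.03
t 15.35 pos [ 0.5668 -0.1134  0.0326] tool y ang 0.942 x [-0.015  0.008 -1.   ] j [-0.297  0.256  1.527  0.003  1.375 -1.24 ] w 0.016073001114773985
F [-14.38   5.73   7.03] T [1.164 2.499 0.139]
shift frac x,y,z: [ 0.0034 -0.0442 -0.0472] m [ 0.0009 -0.011  -0.0118]
turn frac (about tool x down => -) 0.4999 deg 179.96
turn frac (about tool x down => -) -0.0001 deg -0.04
```

drive_tool([
  [[-0.003,0.005,-0.003,0],[0,0.005,0,0],[0,0.002,0,0],[0,0,0,0],[0,0,0,0],[0,0,0,0]],
])

```text
time: 15.95
tool_pos: [0.5669, -0.1133, 0.0328]
ee_rot: [-2.676, 1.553, 2.978]
wrist_force: [-15.8, -0.4, 5.6]
width: 0.0162
```

Run:
```python
from plan import *
jig()
plan([.5508,-.1154,.032],2.5135+np.pi/2)
```

```text
tcp in jig [0.0302 0.0408] F jig [12.48  9.64] Fz 5.59
t 15.95 pos [ 0.5669 -0.1133  0.0328] tool y ang 0.9413 x [-0.018  0.003 -1.   ] j [-0.294  0.257  1.526 -0.002  1.377 -1.235] w 0.01622756812554217
F [-15.77  -0.45   5.59] T [0.149 2.811 0.173]
shift frac x,y,z: [ 0.0041 -0.0447 -0.0471] m [ 0.001  -0.0112 -0.0118]
turn frac (about tool x down => -) 0.4998 deg 179.92
turn frac (about tool x down => -) -0.0002 deg -0.08
```

drive_tool([
  [[0.006,0,-0.002,0],[0.004,0,0,0],[0,0,0,0],[0,0,0,0],[0,0,0,0]],
])

```text
time: 16.45
tool_pos: [0.5669, -0.1133, 0.0326]
ee_rot: [-2.642, 1.555, 3.012]
wrist_force: [-17.9, 0.4, 13.3]
width: 0.0158
```

Run:
```python
from plan import *
s=imaging.snapshot("wrist");np.savez("pics/w8.npz",**s)
cv2.imwrite("pics/w8z.png",cv2.resize(s["pixels"][65:330,150:420,::-1],None,fx=2.2,fy=2.2,interpolation=cv2.INTER_CUBIC))
jig()
plan([.5508,-.1154,.032],2.5135+np.pi/2)
```

```text
tcp in jig [0.0303 0.0409] F jig [15.61 12.28] Fz 13.22
t 16.5 pos [ 0.5669 -0.1133  0.0326] tool y ang 0.9413 x [-0.016  0.002 -1.   ] j [-0.294  0.256  1.527 -0.003  1.375 -1.234] w 0.015862986645945525
F [-19.85  -0.74  13.22] T [0.218 3.323 0.157]
shift frac x,y,z: [ 0.0034 -0.0444 -0.047 ] m [ 0.0008 -0.0111 -0.0118]
turn frac (about tool x down => -) 0.4998 deg 179.92
turn frac (about tool x down => -) -0.0002 deg -0.08
```

View pics/w8z.png

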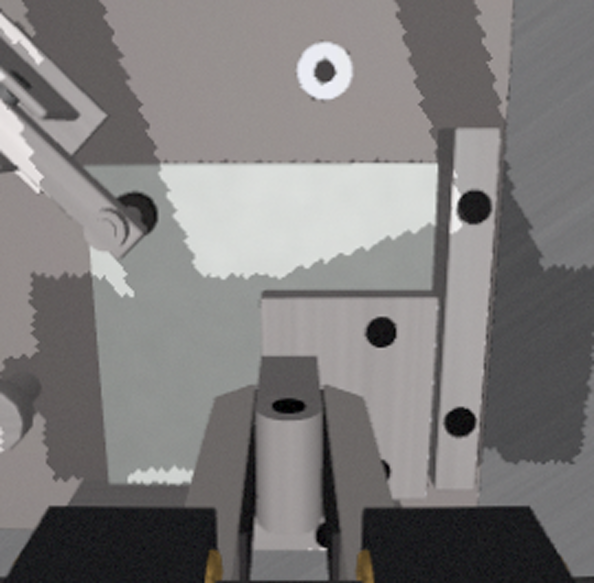

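drive_tool([
  [[-0.003,0.003,-0.002,0],[-0.003,0.002,-0.002,0],[0,0,0,0],[0,0,0,0],[0,0,0,0]],
])

```text
time: 17.0
tool_pos: [0.5669, -0.1133, 0.0327]
ee_rot: [-2.478, 1.555, -3.108]
wrist_force: [-16.5, -3.5, 8.5]
width: 0.0157
```

Run:
```python
from plan import *; from fit import fit
s=load("pics/w8.npz")
z=lambda x,y:((x+.5)/2.2-.5+150,(y+.5)/2.2-.5+65)
J=[(z(325,70),(125,32,12)),(z(453,129),(110,0,34)),(z(499,129),(110,-12,34)),(z(436,163),(100,0,15)),(z(476,490),(8,-12,34)),(z(435,488),(8,0,34))]
p,r=fit([(s,*a,np.array(l)/1000) for a,l in J],[.6154,-.0981,2.5123]);print(p.round(4),r.round(2).tolist())
R=np.array([[np.cos(p[2]),-np.sin(p[2])],[np.sin(p[2]),np.cos(p[2])]])
for a,l in (((262,298),"64,50"),((437,298),"64,0")):
    print(l,(R.T@(world(s,*z(*a),.0255)[:2]-p[:2])).round(4))
print("now");jig();jig(p[:2],p[2])
plan([.5508,-.1154,.032],2.5135+np.pi/2)
```

```text
[ 0.6172 -0.098   2.5213] [[-1.11, 0.68], [0.15, -1.16], [0.77, -1.12], [0.33, 0.07], [-0.17, 0.45], [-0.23, 1.6]]
64,50 [0.0639 0.0492]
64,0 [0.0636 0.0004]
now
tcp in jig [0.0303 0.0408] F jig [11.29 12.57] Fz 8.53
tcp in jig [0.032  0.0416] F jig [11.41 12.47] Fz 8.53
t 17.0 pos [ 0.5669 -0.1133  0.0327] tool y ang 0.9409 x [-0.016 -0.001 -1.   ] j [-0.292  0.256  1.527 -0.005  1.374 -1.232] w 0.015744080595086005
F [-16.53  -3.51   8.53] T [-0.462  2.894  0.207]
shift frac x,y,z: [ 0.004  -0.0446 -0.047 ] m [ 0.001  -0.0112 -0.0118]
turn frac (about tool x down => -) 0.4997 deg 179.89
turn frac (about tool x down => -) -0.0003 deg -0.11
```

drive_tool([
  [[0,0,0,0],[0,0,0,0],[0,0,0,0],[0,0,0,0],[0,0,0,0],[0,0,0,0],[0,0,0,0],[0,0,0,0],[0,0,0,0],[0,0,0,0],[0,0,0,0],[0,0,0,0]],
])

```text
time: 18.2
tool_pos: [0.5669, -0.1133, 0.0328]
ee_rot: [-2.479, 1.555, -3.109]
wrist_force: [-16.0, -3.8, 7.5]
width: 0.0161
```

Run:
```python
from plan import *
jig()
plan([.5508,-.1154,.032],2.5135+np.pi/2)
s=imaging.snapshot("scene");np.savez("pics/s9.npz",**s);cv2.imwrite("pics/s9.png",s["pixels"][:,:,::-1])
a=load("pics/scene0.npz")["pixels"].astype(int);b=s["pixels"].astype(int)
d=np.abs(a-b).max(-1)
for n,(x0,y0,x1,y1) in dict(mate=(412,185,450,220),hammer=(300,235,420,275),can=(150,172,190,242)).items(): print(n,(d[y0:y1,x0:x1]>40).sum())
```

```text
tcp in jig [0.0303 0.0408] F jig [10.7  12.52] Fz 7.54
t 18.2 pos [ 0.5669 -0.1133  0.0328] tool y ang 0.9409 x [-0.016 -0.001 -1.   ] j [-0.292  0.255  1.527 -0.005  1.374 -1.232] w 0.01608443416222727
F [-16.02  -3.83   7.54] T [-0.496  2.9    0.149]
shift frac x,y,z: [ 0.0041 -0.0448 -0.047 ] m [ 0.001  -0.0112 -0.0117]
turn frac (about tool x down => -) 0.4997 deg 179.9
turn frac (about tool x down => -) -0.0003 deg -0.1
mate 0
hammer 0
can 0
```

View pics/s9.png

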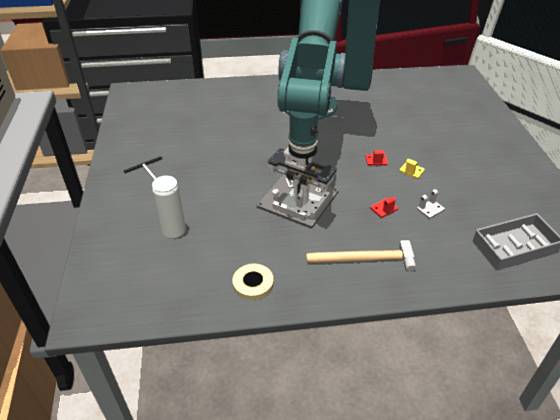

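drive_tool([
  [[-0.003,0,0.003,0],[0,0,0,0],[0,0,0,0],[0,0,0,0],[0,0,0,0],[0,0,0,0],[0,0,0,0],[0,0,0,0]],
])

```text
time: 19.05
tool_pos: [0.5669, -0.1133, 0.0328]
ee_rot: [-2.532, 1.553, 3.121]
wrist_force: [-16.8, -3.6, 7.1]
width: 0.0158
```

Run:
```python
from plan import *
jig()
plan([.5508,-.1154,.032],2.5135+np.pi/2)
```

```text
tcp in jig [0.0303 0.0408] F jig [11.46 12.76] Fz 7.1
t 19.05 pos [ 0.5669 -0.1133  0.0328] tool y ang 0.941 x [-0.018  0.    -1.   ] j [-0.292  0.257  1.526 -0.005  1.376 -1.232] w 0.015756849895157705
F [-16.78  -3.57   7.1 ] T [-0.402  2.909  0.178]
shift frac x,y,z: [ 0.0042 -0.0448 -0.0469] m [ 0.001  -0.0112 -0.0117]
turn frac (about tool x down => -) 0.4997 deg 179.9
turn frac (about tool x down => -) -0.0003 deg -0.1
```

Position has stopped changing, both pushes are steady, the tilt is small, and the bystanders look untouched. Handing in.

Run:
```python
from bench import robot
print(robot.close_job())
```

```text
the job is handed in; nothing more can be done
None
```

I gripped the single-lug hinge half across its 16 mm lug, set it pad down on the primed plate with the lug on the edge facing the index pin, and pushed it into the corner. I handed the job in at about 19 s with the robot still gripping and pressing; no verdict is reported.

**Last checks**
- **Position:** a wrist picture taken just before the last force adjustments put the pad's free corner at jig (63.8, 49.6) mm, where home is (64, 50). The TCP did not move by more than 0.1 mm after that.
- **Push:** the wrist force was about 11 N towards fence B, 13 N towards fence A and 7 N upward on the tool, which means roughly 10 N on the plate. Finger opening stayed at 16 mm.
- **Tilt:** the tool leaned about 0.018 rad under load and its TCP rose about 0.7 mm. The hinge is probably tilted by about the same amount, inside the 0.04 rad limit but not perfectly flat.
- **Bystanders:** the other hinge half, hammer and can showed no pixel change in the scene camera.

**Disagreements and what I could not confirm**
- **Fence B false stop:** the first stall there was only friction. I eased the downward and fence A pushes and the hinge slid about another 1.5 mm. After that it held still under 15 N.
- **Camera mismatch:** the top and wrist cameras differed by about 1.5 mm on the jig's position along fence A. I relied on the wrist picture and the contact.
- **Fence forces:** I inferred these from the wrist force and the stalls. Friction on the plate and fences takes an unknown share, and the gripper hid fence B from view.

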